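Put the tea lights away in the tall jar

TASK

Closing time: put the two tea lights lying on the console back into the taller of the two white narrow-necked jars, one at a time, letting each drop in through the open neck. Leave both jars and the cup standing upright where they are.

Things in the scene. Friction and masses are not known exactly. Their poses are not given: they have to be found in the camera images.
- tall_jar_mouth (a point): centre of the open mouth (rim level) of the tall white stoneware jar, z up along the jar's axis. The jar stands loose on the console, 150 mm tall, round body 120 mm across, shoulder sloping in to a neck 73 mm across outside and 64 mm inside, rim with a small rounded bead (76 mm); the inner floor is 143 mm below the mouth. About 0.9 kg. It may stand on the left or on the right.
- low_jar_mouth (a point): centre of the open mouth (rim level) of the other white stoneware jar, the same shape, neck and width but only 95 mm tall; z up. Loose, 0.8 kg. Not to be used.
- tea_light_1_center (a point): centre of a round tea light (candle in a shallow metal cup), 38 mm across and 15 mm tall, lying flat on the console, the centre 7.5 mm above it; z is its upright axis. About 15 g. Both tea lights are alike.
- tea_light_2_center (a point): centre of the second tea light, the same: 38 mm across, 15 mm tall, lying flat on the console, z its upright axis.
- cup: a small green and white cup with a handle, 64 mm across, 89 mm with the handle, 48 mm tall, loose; origin at the centre of its underside, z up. Not to be used.

How it is judged:
On the way, in this order (a step that is already met when the one before it is completed fails the run):
1. one of the tea lights has dropped through the neck into the tall jar (((z of tea_light_1_center in the frame of tall_jar_mouth between -0.15 and -0.05 m and horizontal distance between tea_light_1_center and tall_jar_mouth below 0.055 m) or (z of tea_light_2_center in the frame of tall_jar_mouth between -0.15 and -0.05 m and horizontal distance between tea_light_2_center and tall_jar_mouth below 0.055 m))), for 0.2 s.
2. then the other one too (z of tea_light_1_center in the frame of tall_jar_mouth between -0.15 and -0.05 m and horizontal distance between each of tea_light_1_center, tea_light_2_center and tall_jar_mouth below 0.055 m and z of tea_light_2_center in the frame of tall_jar_mouth between -0.15 and -0.05 m), for 0.2 s.
At the end, for the whole second after the job is handed in: both tea lights lie inside the body of the tall jar (their centres at least 50 mm below its mouth and within 55 mm of its axis); both jars and the cup stand upright (within 10 degrees), each within 50 mm of where it stood (all of step 2 and angle between each of tall_jar_mouth, low_jar_mouth, cup's own z axis and vertical below 0.17 rad and distance of each of tall_jar_mouth, low_jar_mouth, cup from where it was at the start of the episode below 0.05 m); the robot touches nothing.
It fails at once if a jar or the cup is knocked over (angle between any of tall_jar_mouth, low_jar_mouth, cup's own z axis and vertical above 0.6 rad).
It also fails if it takes over 67 s, if anything falls off the work surface, if the arm or the gripper's body presses on something with over 40 N, if the wrist force passes 120 N, or if a joint passes its speed limit or range.

ROBOT

A 6-joint arm with a two-finger parallel gripper is mounted at the origin on a cart in front of the work surface, level with it; the furniture and walls round the work are solid. World frame = base frame: x ahead of the robot, y to its left, z up, the work surface at z = 0. Lengths are in m, angles in rad, forces in N, time in s.
With the tool pointing down it reaches from about 0.225 to 0.875 m from the base axis. Payload 3.4 kg.
Tool frame: the origin (TCP) lies at the very end of the fingers, on their centre line; the grasp point (between the pads) lies 19 mm behind it (manip.hold_point_z is the distance from the TCP to the grasp point, in m); z points along the fingers, x is the direction in which the jaws open and shut, and the axes are right-handed (so a half turn about z gives the same grasp; the last joint's range is limited). The gripper opens to 85 mm and grips with 20 to 120 N. Pads are 22 mm wide; open, the fingers measure 114 mm over their backs; the gripper's body (76 mm by 85 mm) begins 54 mm behind the grasp point. The pads swing forward as they close: fully open they stand 13 mm farther back than shut.
Start: joints at [1.006, 0.276, 1.505, -0, 1.361, -0.121], TCP at [0.247, 0.519, 0.231] pointing down, gripper open.
Joint ranges: [-2.89, 2.89], [-0.75, 2.08], [0.22, 2.7], [-1.18, 4.32], [0.11, 2.71], [-2.7, 2.7]. Speed limits (rad/s): [2.57, 2.57, 3.14, 3.14, 3.14, 3.14].

INTERFACE

Orientations are given as a unit quaternion [w, x, y, z].
In Python, from rig import telemetry, cams, manip, finder gives the robot as it stands. The module is installed in compiled form; this text tells all that it offers.
- The arm moves only by the tool carry_out, never from a script. Its argument "rows" is a list that holds one entry, the list of rows, each a list of 5 numbers: the gripper's target within -1 to 1 (fully open at 1, half-way at 0, shut at -1), then the shift along the world's x, y, z in cm, then the turn about the world's z in rad. A call has 1 to 12 rows; each row shifts and turns the commanded pose from where the row before left it; what a row does not reach is not made up. A row lasts 1/10 s, in which the tool goes at most 50 mm and 8.59 degrees, less where a joint would pass 70% of its speed; a pose out of reach is approached as far as the arm can. A call with a gripper value outside its range is refused whole. The fingers move at their own pace and stop on an object; "force" is the grip in N (left out, the last holds). Time passes only in rows, so rows that do not move let the fingers close. It gives the time, the measured TCP pose, the force and the opening at its end, in the units of the state.
- telemetry.get_state(): the state, without advancing time (a new reading comes with each control period).
- cams.get_image(name): name is "scene" or "top"; returns a dict with "image" (400x640x3 uint8, red, green, blue), "camera_matrix" (3x3 intrinsics, pixels), "eye" and "attitude" of the camera in the world. Camera axes: x right, y down, z forward; pixel columns grow to the right and rows downward; lengths in m; the calibration is good to about 2 mm. A picture is of the moment at which its call begins. There is no depth.
- manip.sign_off(): hands the job in, once; it reports no verdict.
Trained networks look in a picture, given as the dict that the camera call returned (one of the last four; its "shot" number tells which), for a name from the list of things; names that differ only in an ending like _2 or _b are one class to them, and where a whole thing is asked for, a point or a joint stands for the part that bears it (a point fixed in the world has none). Each returns a list of dicts, best first, with "confidence" (0 to 1); they miss things now and then, are a little off and sometimes report something else, mostly with a low value. They report only what shows in the picture. A call takes as long as a camera call.
- finder.boxes_of(picture, thing): "xy" ([column, row] in pixels, amid what is visible of it).
The state is a dict: "clock": time; "qpos": joint angles; "qd": joint speeds; "effort": joint torques, N m; "position": TCP position; "ee_rot": TCP orientation; "contact_force": force on the tool from outside, world axes, zero at the start; "moment": the same for the moment, N m; "width": finger opening in m.
Only numpy, scipy, OpenCV 4.12 (cv2) and the standard library are available. Lean on these libraries where they do the work, as an engineer would, in place of code of your own. Each camera call takes 0.05 s, during which the arm holds its last target.

## Working session

There is one attempt and no reset: what is moved stays moved. The work goes in short steps, Python scripts to look and compute and a tool call to move; the robot and the scene stay as the last step left them, time stands still between calls to the robot, and variables do not carry over. Pictures are saved under pics/ and viewed, and the job is handed in when it is done.

Besides the shell and the picture viewer there is one more tool, called after ">>>" in YAML: its name, and indented under it one key for each argument. carry_out: Moves the arm, as the interface text tells. Its arguments: {"type":"object","properties":{"rows":{"type":"array","items":{"type":"array","items":{"type":"array","items":{"type":"number"}}}},"force":{"type":"number"}},"required":["rows"]}

```bash
mkdir -p pics; cat > h.py <<'E'
import numpy as np, cv2
from scipy.spatial.transform import Rotation as R
from rig import telemetry, cams, manip, finder
def rot(a):
    a=np.array(a,float)
    return a if a.shape==(3,3) else R.from_quat([a[1],a[2],a[3],a[0]]).as_matrix()
def shot(n,f):
    p=cams.get_image(n); cv2.imwrite('pics/'+f,p['image'][:,:,::-1]); return p
def ray(p,uv,z):
    d=rot(p['attitude'])@np.linalg.inv(np.array(p['camera_matrix']))@np.array([uv[0],uv[1],1.])
    e=np.array(p['eye']); return e+d*(z-e[2])/d[2]
def proj(p,X):
    c=np.array(p['camera_matrix'])@rot(p['attitude']).T@(np.array(X)-np.array(p['eye'])); return c[:2]/c[2]
E
python3 - <<'E'
from h import *
np.set_printoptions(precision=4,suppress=True)
print(telemetry.get_state())
for n in('top','scene'):
    p=shot(n,n+'0.png'); print(n,p['eye'],p['attitude'],p['camera_matrix'])
    for t,z in(('tall_jar_mouth',.15),('low_jar_mouth',.095),('tea_light_1_center',.0075),('cup',.024)):
        for b in finder.boxes_of(p,t)[:4]: print(t,b['xy'],round(b['confidence'],2),ray(p,b['xy'],z))
E
```

```text
{'clock': 0.0, 'qpos': array([ 1.006 ,  0.2766,  1.5061,  0.    ,  1.3607, -0.121 ]), 'qd': array([-0.0006,  0.0001,  0.0004, -0.0016,  0.0027, -0.0019]), 'effort': array([  0.0011, -41.6777, -24.5806,   0.0002,   0.011 ,   0.    ]), 'position': array([0.2466, 0.5188, 0.2304]), 'ee_rot': array([ 0.0004,  0.8454,  0.5341, -0.0008]), 'contact_force': array([0.3042, 0.0761, 0.2553]), 'moment': array([-0.0138,  0.0064, -0.0294]), 'width': 0.08524273755786273}
top [ 0.4141 -0.0836  1.2802] [-0.0366  0.7156 -0.6962  0.044 ] [[483.0555   0.     316.1712]
 [  0.     483.0555 206.139 ]
 [  0.       0.       1.    ]]
tall_jar_mouth [208.0, 178.8] 0.92 [0.6015 0.1637 0.15  ]
low_jar_mouth [344.9, 178.5] 0.91 [ 0.6212 -0.1638  0.095 ]
tea_light_1_center [205.3, 251.0] 0.52 [0.4337 0.1919 0.0075]
cup [432.9, 235.5] 0.58 [ 0.4897 -0.4011  0.024 ]
scene [ 0.0229 -0.5768  0.8398] [-0.343   0.8485 -0.3716  0.156 ] [[374.7932   0.     324.4984]
 [  0.     374.7932 200.0748]
 [  0.       0.       1.    ]]
tall_jar_mouth [274.0, 156.0] 0.96 [0.5552 0.0998 0.15  ]
tall_jar_mouth [227.0, 197.5] 0.52 [0.3588 0.0624 0.15  ]
low_jar_mouth [358.3, 214.2] 0.77 [ 0.5862 -0.1938  0.095 ]
tea_light_1_center [227.3, 196.8] 0.57 [0.4307 0.1963 0.0075]
cup [394.0, 295.1] 0.83 [ 0.4917 -0.3886  0.024 ]
```

View pics/top0.png

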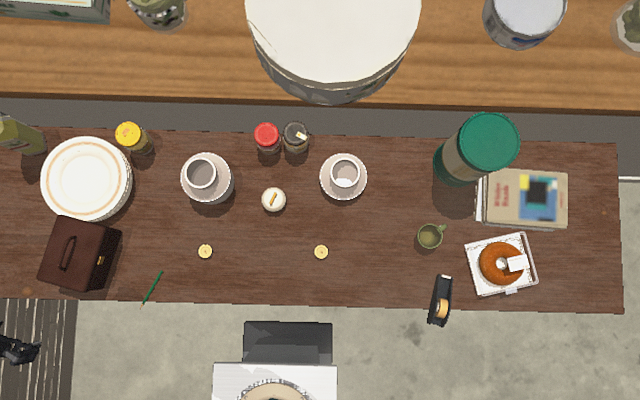

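View pics/scene0.png

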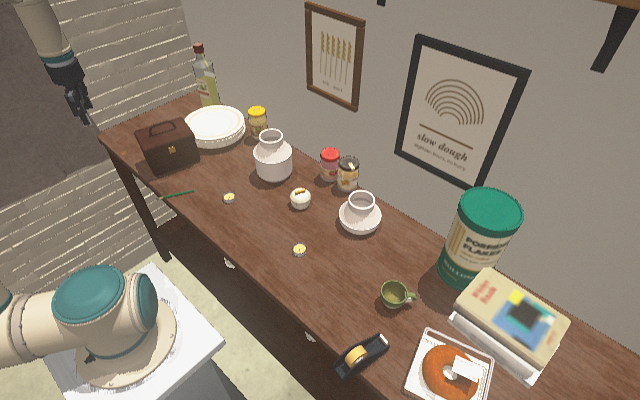

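Top view: the left jar's mouth is near (201,173), the right jar's near (345,174), and the tea lights are at (205,251) and (321,252). The thing at (273,199) is a lidded pot, not a tea light. In the scene view the left jar looks taller. I'll zoom in to get exact mouth centres.

```bash
python3 - <<'E'
from h import *
t=cv2.imread('pics/top0.png'); s=cv2.imread('pics/scene0.png')
f=lambda im,x,y,w,h,k:cv2.resize(im[y:y+h,x:x+w],None,fx=k,fy=k,interpolation=cv2.INTER_CUBIC)
a=np.hstack([f(t,170,140,75,70,5),f(t,310,140,75,70,5)]);b=np.hstack([f(s,240,120,75,50,5),f(s,330,180,75,50,5)])
cv2.imwrite('pics/crop0.png',np.vstack([a,b])[:600])
# gaps: tea lights
p=cams.get_image('top')
for uv in([205.3,251],[321,252]): print(ray(p,uv,.0075))
for uv in([201,173],[345,174]): print(ray(p,uv,.15),ray(p,uv,.095))
q=cams.get_image('scene')
for uv in([271,136],[361,200]): print(ray(q,uv,.15),ray(q,uv,.095))
for uv in([229,198],[300,250]): print(ray(q,uv,.0075))
E
```

```text
[0.43370998 0.19190375 0.0075    ]
[ 0.43928117 -0.11090341  0.0075    ]
[0.61491216 0.18090634 0.15      ] [0.6246854  0.19377793 0.095     ]
[ 0.62238921 -0.16010789  0.15      ] [ 0.6325263  -0.16383097  0.095     ]
[0.61430253 0.17868257 0.15      ] [0.66145963 0.23892024 0.095     ]
[ 0.58781584 -0.19617     0.15      ] [ 0.63286094 -0.16582235  0.095     ]
[0.43109818 0.18821015 0.0075    ]
[ 0.44001812 -0.11485594  0.0075    ]
```

View pics/crop0.png

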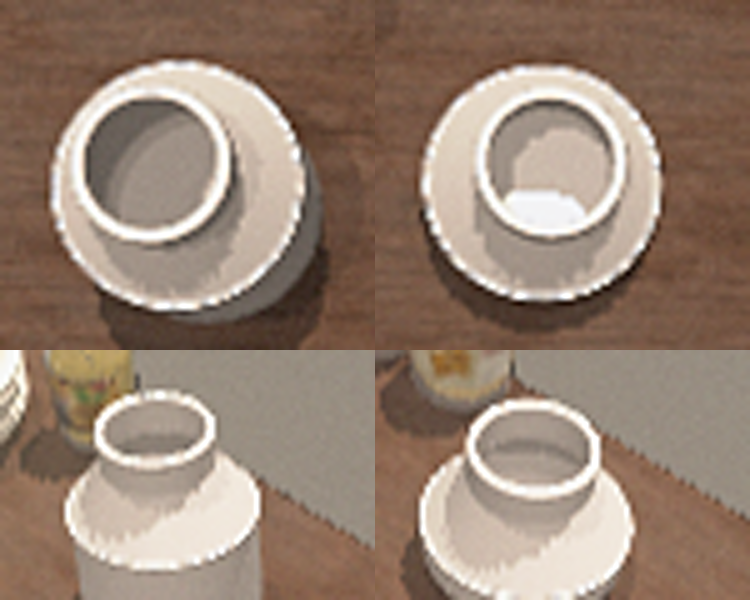

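The left jar is the tall one: only with z=0.15 do both cameras agree, giving the mouth at about (0.615, 0.181). The right jar agrees at z=0.095. Tea light 1 is at about (0.432, 0.190) and tea light 2 at about (0.440, -0.113). Now I'll move over tea light 1.

>>> carry_out:
  rows:
    - [[1,0.5,-3.3,0,0],[1,1,-3.3,0,0],[1,1.5,-3.3,0,0],[1,2,-3.3,0,0],[1,2.3,-3.3,0,0],[1,2.3,-3.3,-1,0],[1,2.3,-3.3,-2,0],[1,2.3,-3.3,-2.5,0],[1,2.3,-3.3,-2.5,0],[1,2,-3.2,-2.5,0],[1,0,0,0,0],[1,0,0,0,0]]
  force: 30

```text
clock: 1.8
position: [0.4319, 0.1898, 0.1259]
ee_rot: [-0.0, 0.846, 0.533, -0.001]
contact_force: [0.8, -0.3, -0.0]
width: 0.0855
```

>>> carry_out:
  rows:
    - [[1,0,0,-3.5,0],[1,0,0,-3.5,0],[1,0,0,-3,0],[1,0,0,-1.5,0],[1,0,0,-0.8,0],[1,0,0,0,0],[1,0,0,0,0]]

```text
clock: 2.5
position: [0.4327, 0.1912, 0.0044]
ee_rot: [0.0, 0.845, 0.535, 0.001]
contact_force: [0.1, 0.0, 0.2]
width: 0.0853
```

```bash
python3 - <<'E'
from h import *
q=shot('scene','s1.png');p=shot('top','t1.png')
f=lambda im,x,y,w,h,k:cv2.resize(im[y:y+h,x:x+w],None,fx=k,fy=k,interpolation=cv2.INTER_CUBIC)
cv2.imwrite('pics/c1.png',np.hstack([f(q['image'][:,:,::-1],180,150,100,100,4),f(p['image'][:,:,::-1],155,200,100,100,4)]))
E
```

```text
(no output)
```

View pics/c1.png

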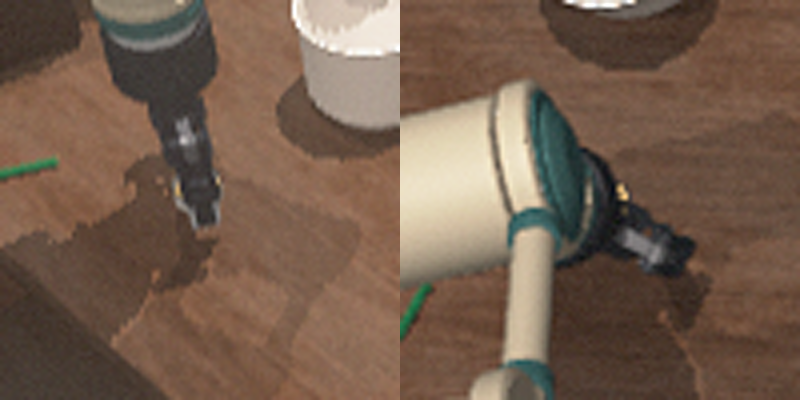

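In the scene crop the tea light's yellow edges show between the fingers, at about (223,197) in the full image. I'll drop 2 mm more and close.

>>> carry_out:
  rows:
    - [[1,0,0,-0.2,0],[0,0,0,0,0],[-0.3,0,0,0,0],[-0.6,0,0,0,0],[-1,0,0,0,0],[-1,0,0,0,0],[-1,0,0,0,0],[-1,0,0,0,0],[-1,0,0,0,0]]
  force: 30

```text
clock: 3.5
position: [0.432, 0.1904, 0.0016]
ee_rot: [0.0, 0.845, 0.534, 0.0]
contact_force: [-0.7, 0.3, 5.2]
width: 0.036
```

>>> carry_out:
  rows:
    - [[-1,0,0,1,0],[-1,0,0,3,0],[-1,0,0,4,0],[-1,0,0,4,0],[-1,0,0,4,0],[-1,0,0,4,0],[-1,0,0,1,0],[-1,0,0,0,0],[-1,0,0,0,0]]

```text
clock: 4.4
position: [0.4309, 0.19, 0.2102]
ee_rot: [-0.0, 0.845, 0.534, -0.001]
contact_force: [0.3, -0.5, -0.4]
width: 0.036
```

```bash
python3 - <<'E'
from h import *
q=shot('scene','s2.png');s=telemetry.get_state();print(s['width'],s['position'])
u=proj(q,s['position']).astype(int);print(u)
im=q['image'][max(u[1]-50,0):u[1]+50,u[0]-60:u[0]+60,::-1]
cv2.imwrite('pics/c2.png',cv2.resize(im,None,fx=5,fy=5,interpolation=cv2.INTER_CUBIC))
E
```

```text
0.03622574467506123 [0.43059207 0.18992657 0.20959174]
[215 145]
```

View pics/c2.png

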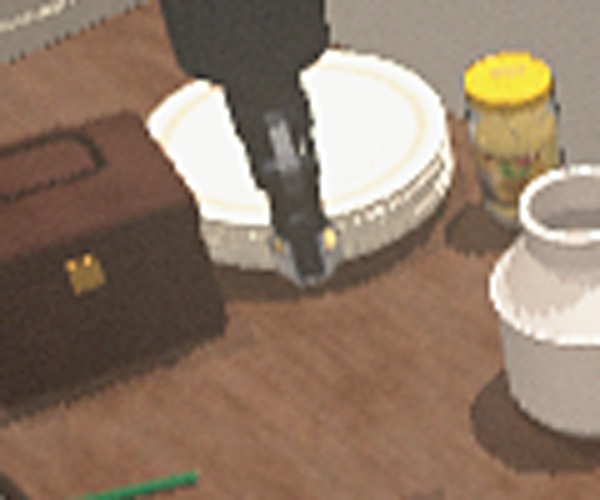

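The tea light is held; its rim shows on both sides of the fingertip at about (216,143). Moving over the jar mouth.

>>> carry_out:
  rows:
    - [[-1,2,-0.1,0,0],[-1,3.5,-0.2,0,0],[-1,4,-0.2,0,0],[-1,4,-0.2,0,0],[-1,3,-0.2,0,0],[-1,1.9,0,0,0],[-1,0,0,0,0],[-1,0,0,-2,0],[-1,0,0,-1.5,0],[-1,0,0,-0.7,0],[-1,0,0,0,0],[-1,0,0,0,0]]

```text
clock: 5.65
position: [0.6155, 0.1814, 0.1694]
ee_rot: [-0.0, 0.845, 0.534, -0.0]
contact_force: [-0.9, 1.0, -0.3]
width: 0.0362
```

```bash
python3 - <<'E'
from h import *
q=shot('scene','s3.png');p=shot('top','t3.png');s=telemetry.get_state();print(s['width'],s['position'])
f=lambda im,x,y:cv2.resize(im[y:y+80,x:x+80,::-1],None,fx=5,fy=5,interpolation=cv2.INTER_CUBIC)
cv2.imwrite('pics/c3.png',np.hstack([f(q['image'],231,90),f(p['image'],165,135)]))
E
```

```text
0.03609977797207611 [0.61619491 0.18150429 0.17019947]
```

View pics/c3.png

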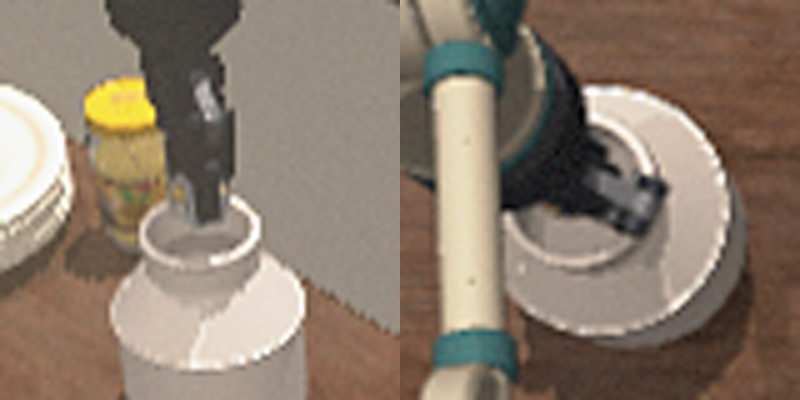

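Scene crop: the tool is over the mouth at about (271,130), a little above the rim. I'll lower 7 mm and release.

>>> carry_out:
  rows:
    - [[-1,0,0,-0.7,0],[-1,0,0,0,0],[-1,0,0,0,0],[1,0,0,0,0],[1,0,0,0,0],[1,0,0,0,0],[1,0,0,0,0],[1,0,0,0,0],[1,0,0,3,0],[1,0,0,3,0],[1,0,0,0,0]]

```text
clock: 6.85
position: [0.6185, 0.1818, 0.2272]
ee_rot: [0.002, 0.845, 0.534, 0.004]
contact_force: [0.3, -0.5, 0.7]
width: 0.0856
```

>>> carry_out:
  rows:
    - [[1,-1,-2,0,0],[1,-2,-3.5,0,0],[1,-2,-4,0,0],[1,-2,-4,0,0],[1,-2,-4,0,0],[1,-2,-4,0,0],[1,-2,-4,0,0],[1,-2,-2,-2,0],[1,-1.5,-2,-3,0],[1,-1.1,0,-3,0],[1,0,0,0,0],[1,0,0,0,0]]

```text
clock: 8.05
position: [0.4401, -0.1136, 0.1424]
ee_rot: [-0.0, 0.845, 0.534, 0.0]
contact_force: [0.9, -0.4, 1.3]
width: 0.0857
```

```bash
python3 - <<'E'
from h import *
q=shot('scene','s4.png');p=shot('top','t4.png');s=telemetry.get_state();print(s['width'],s['position'])
f=lambda im,x,y:cv2.resize(im[y:y+80,x:x+80,::-1],None,fx=5,fy=5,interpolation=cv2.INTER_CUBIC)
cv2.imwrite('pics/c4.png',np.hstack([f(q['image'],231,100),f(p['image'],165,135)]))
for x in (p,q):
  for b in finder.boxes_of(x,'tea_light_1_center')[:4]: print(b['xy'],b['confidence'],ray(x,b['xy'],.0075))
E
```

```text
0.08528604079070794 [ 0.44192464 -0.11397329  0.14379501]
```

View pics/c4.png

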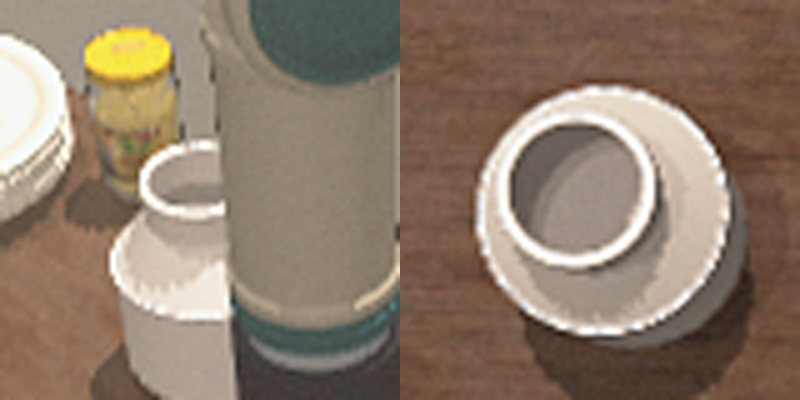

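View pics/s4.png

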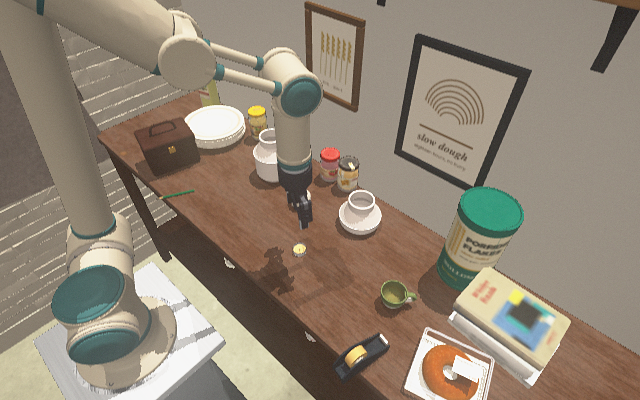

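```bash
python3 - <<'E'
from h import *
o=[]
for n in('top0','t4'):
    im=cv2.imread(f'pics/{n}.png')[150:195,178:223].astype(float)
    o.append(cv2.resize(np.clip((im-60)*2.0,0,255).astype(np.uint8),None,fx=8,fy=8,interpolation=cv2.INTER_CUBIC))
cv2.imwrite('pics/c5.png',np.hstack(o))
p=cv2.imread('pics/t4.png'); cv2.imwrite('pics/c5b.png',cv2.resize(p[100:300,100:420],None,fx=2.4,fy=2.4))
E
```

```text
(no output)
```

View pics/c5.png

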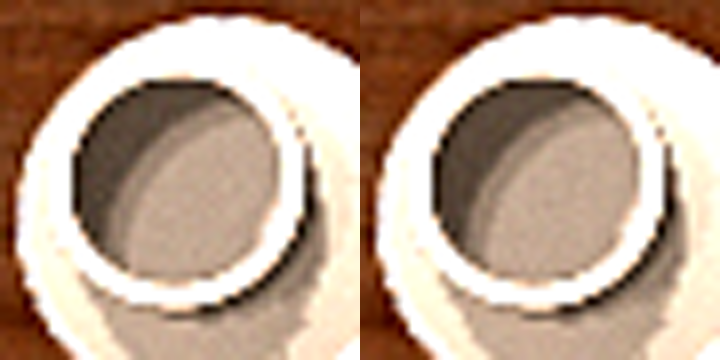

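View pics/c5b.png

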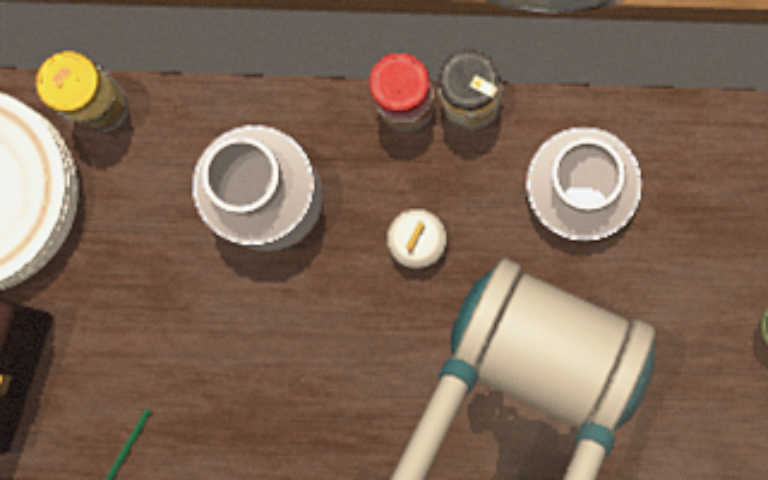

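Tea light 2 is still at scene (300,250), and nothing has moved. The first light is not on the console, the shoulder or the gripper as far as shown. It should be on the part of the jar floor hidden from the top camera, towards -x,-y. I'll check the gripper and refine light 2.

```bash
python3 - <<'E'
from h import *
s=cv2.imread('pics/s4.png'); cv2.imwrite('pics/c6.png',cv2.resize(s[170:270,250:370],None,fx=5,fy=5,interpolation=cv2.INTER_CUBIC))
t=cv2.imread('pics/top0.png');s=cv2.imread('pics/scene0.png')
from rig import cams
for n,im,(x,y) in(('top',t,(305,237)),('scene',s,(285,235)),('top',t,(190,236)),('scene',s,(213,183))):
    c=im[y:y+32,x:x+32].astype(int); m=(c[:,:,1]>110)
    ys,xs=np.nonzero(m); uv=(xs.mean()+x,ys.mean()+y)
    p=cams.get_image(n); print(n,uv,m.sum(),ray(p,uv,.0135))
E
```

```text
top (np.float64(320.57142857142856), np.float64(251.1801242236025)) 161 [ 0.44126378 -0.10960078  0.0135    ]
scene (np.float64(297.6330275229358), np.float64(249.46330275229357)) 218 [ 0.43390041 -0.11217999  0.0135    ]
top (np.float64(204.6), np.float64(250.61875)) 160 [0.43455632 0.19247504 0.0135    ]
scene (np.float64(230.51612903225805), np.float64(193.53456221198158)) 217 [0.44344315 0.19499965 0.0135    ]
```

View pics/c6.png

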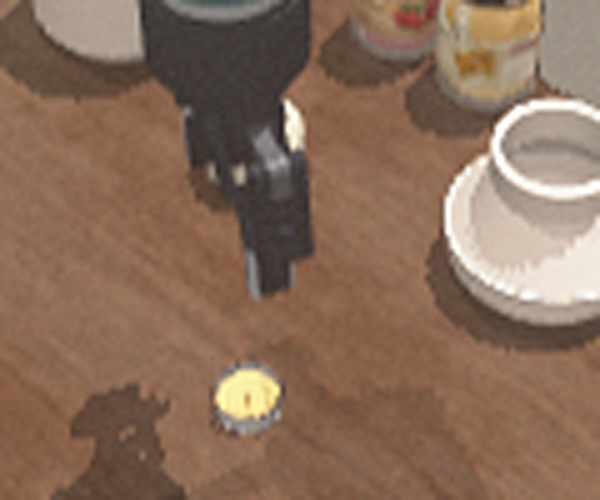

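The gripper is empty and light 2 is at about (0.440, -0.112), so I'll grasp it.

>>> carry_out:
  rows:
    - [[1,0,0.2,-3.5,0],[1,0,0,-3.5,0],[1,0,0,-3.5,0],[1,0,0,-2.2,0],[1,0,0,-1.2,0],[1,0,0,-0.2,0],[1,0,0,0,0],[0,0,0,0,0],[-0.4,0,0,0,0],[-1,0,0,0,0],[-1,0,0,0,0],[-1,0,0,0,0]]

```text
clock: 9.65
position: [0.4403, -0.1119, 0.0022]
ee_rot: [0.001, 0.845, 0.534, 0.0]
contact_force: [-1.1, 0.4, 4.9]
width: 0.0359
```

>>> carry_out:
  rows:
    - [[-1,0,0,0,0],[-1,0,0,0,0],[-1,0,0,1,0],[-1,0,0,3,0],[-1,0,0,4,0],[-1,0,0,4,0],[-1,0,0,4,0],[-1,0,0,4,0],[-1,0,0,1,0],[-1,0,0,0,0],[-1,0,0,0,0]]

```text
clock: 10.75
position: [0.4389, -0.1112, 0.2104]
ee_rot: [-0.001, 0.845, 0.534, -0.001]
contact_force: [0.1, 0.4, -0.1]
width: 0.0358
```

```bash
python3 - <<'E'
from h import *
q=shot('scene','s7.png');s=telemetry.get_state();print(s['width'],s['position'])
u=proj(q,s['position']).astype(int);print(u)
im=q['image'][max(u[1]-50,0):u[1]+50,u[0]-60:u[0]+60,::-1]
cv2.imwrite('pics/c7.png',cv2.resize(im,None,fx=5,fy=5,interpolation=cv2.INTER_CUBIC))
E
```

```text
0.035782720333998805 [ 0.43862139 -0.11114106  0.20977333]
[295 197]
```

View pics/c7.png

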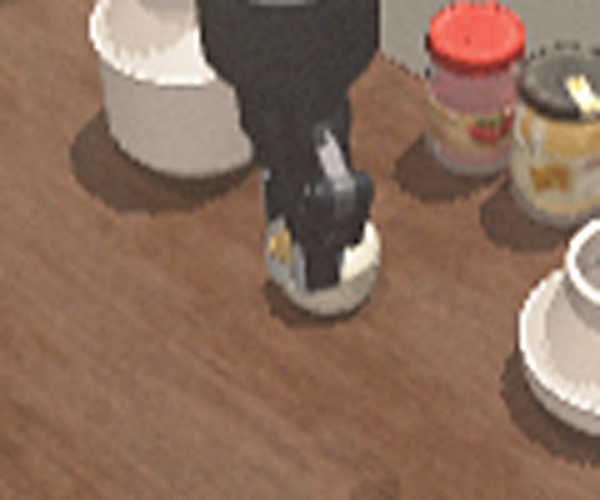

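View pics/s7.png

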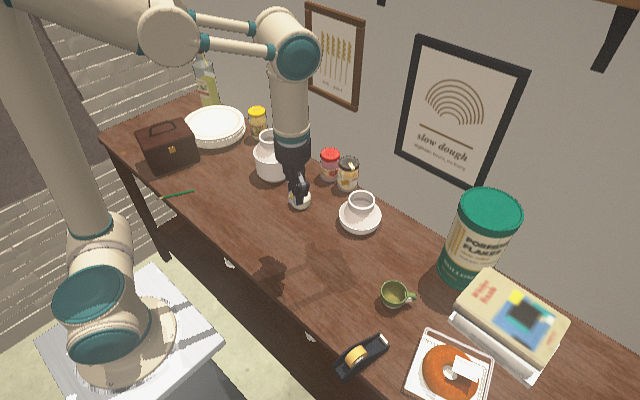

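The second light is held: there's yellow left of the finger at (286,196), the white behind is the pot, and the console has no stray light. Moving to the mouth.

>>> carry_out:
  rows:
    - [[-1,1,1.5,0,0],[-1,2,3,0,0],[-1,2,3.5,0,0],[-1,2,3.5,0,0],[-1,2,3.5,0,0],[-1,2,3.5,0,0],[-1,2,3.5,0,0],[-1,2,3.5,0,0],[-1,1.6,2.5,0,0],[-1,1,1.3,0,0],[-1,0,0,0,0],[-1,0,0,-2,0]]

```text
clock: 12.0
position: [0.6166, 0.1813, 0.1916]
ee_rot: [0.001, 0.845, 0.534, 0.001]
contact_force: [-0.5, -0.4, 0.2]
width: 0.0358
```

>>> carry_out:
  rows:
    - [[-1,0,0,-1.5,0],[-1,0,0,-0.7,0],[-1,0,0,0,0],[-1,0,0,0,0]]

```text
clock: 12.4
position: [0.6158, 0.1808, 0.1694]
ee_rot: [-0.0, 0.846, 0.534, -0.0]
contact_force: [0.0, -0.1, -0.2]
width: 0.0361
```

```bash
python3 - <<'E'
from h import *
q=shot('scene','s8.png');p=shot('top','t8.png');s=telemetry.get_state();print(s['width'],s['position'])
f=lambda im,x,y:cv2.resize(im[y:y+80,x:x+80,::-1],None,fx=5,fy=5,interpolation=cv2.INTER_CUBIC)
cv2.imwrite('pics/c8.png',np.hstack([f(q['image'],231,90),f(p['image'],165,135)]))
E
```

```text
0.03534416147185904 [0.61635266 0.18109014 0.17023427]
```

View pics/c8.png

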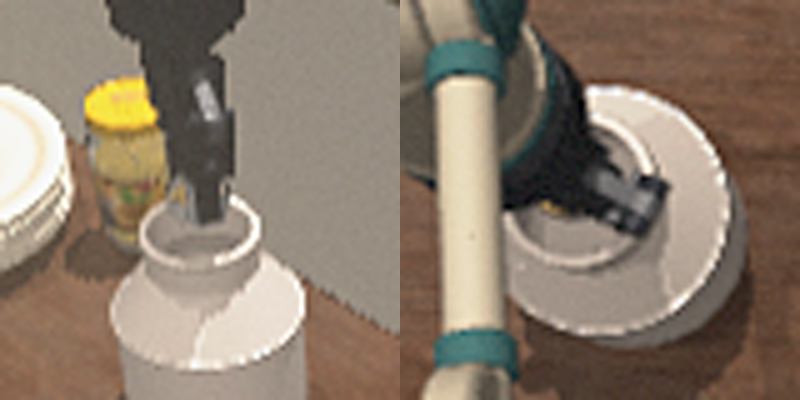

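It's over the mouth as before, with the light a few mm off the pad centre, well within the 13 mm margin. Releasing.

>>> carry_out:
  rows:
    - [[-1,0,0,-0.7,0],[-1,0,0,0,0],[-1,0,0,0,0],[1,0,0,0,0],[1,0,0,0,0],[1,0,0,0,0],[1,0,0,0,0],[1,0,0,0,0],[1,0,0,3,0],[1,0,0,3,0],[1,0,0,2,0],[1,0,0,0,0]]

```text
clock: 13.7
position: [0.6177, 0.1817, 0.246]
ee_rot: [0.001, 0.845, 0.534, 0.003]
contact_force: [0.3, 0.0, 0.6]
width: 0.0856
```

>>> carry_out:
  rows:
    - [[1,-2,1,0,0],[1,-3,2,0,0],[1,-3,2,0,0],[1,-3,2,0,0],[1,-3,2,0,0],[1,-3,2,0,0],[1,-3,2,0,0],[1,-3,2,0,0],[1,-3,2,0,0],[1,-2,1,0,0],[1,0,0,0,0],[1,0,0,0,0]]

```text
clock: 14.9
position: [0.3356, 0.3611, 0.2415]
ee_rot: [0.0, 0.845, 0.535, -0.0]
contact_force: [0.4, 0.5, 0.1]
width: 0.0854
```

```bash
python3 - <<'E'
from h import *
q=shot('scene','s9.png');p=shot('top','t9.png');s=telemetry.get_state();print(s['width'],s['position'],s['contact_force'])
g=lambda im:np.clip((im[150:195,178:223,::-1].astype(float)-60)*2,0,255).astype(np.uint8)
f=lambda im:cv2.resize(im,(400,400),interpolation=cv2.INTER_CUBIC)
cv2.imwrite('pics/c9.png',np.hstack([f(g(p['image'])),f(q['image'][100:180,231:311,::-1])]))
for x,n in((p,'top'),(q,'scene')):
  for t in('tall_jar_mouth','low_jar_mouth','cup','tea_light_1_center'):
    for b in finder.boxes_of(x,t)[:3]: print(n,t,b['xy'],round(b['confidence'],2))
E
```

```text
0.08510681549169984 [0.33660755 0.36083025 0.24178725] [-0.20559117 -0.51831077  0.01673144]
top tall_jar_mouth [203.5, 178.2] 0.93
top low_jar_mouth [345.8, 179.1] 0.95
top cup [431.7, 237.3] 0.86
scene tall_jar_mouth [271.7, 159.1] 0.71
scene low_jar_mouth [357.4, 213.0] 0.9
scene cup [390.7, 294.8] 0.55
```

View pics/c9.png

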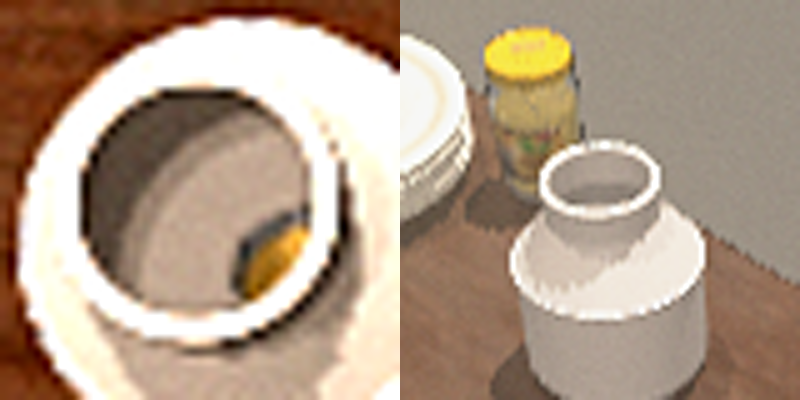

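View pics/s9.png

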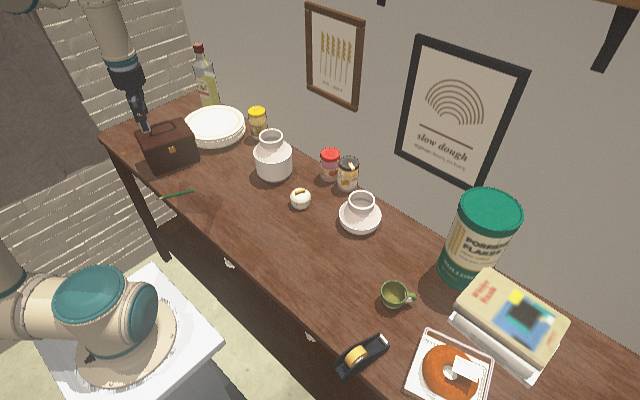

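View pics/t9.png

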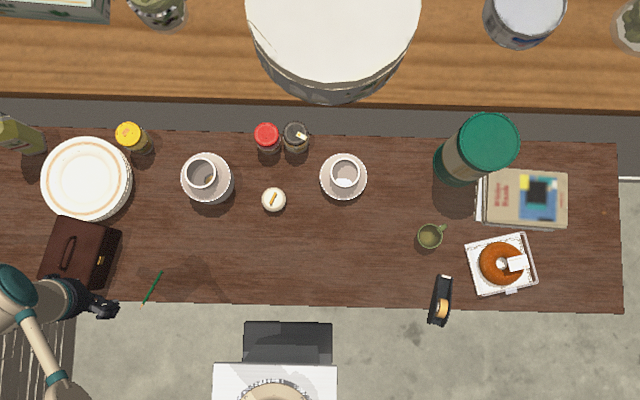

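A tea light shows in the tall jar through its mouth, at top (206,178). The console is clear of tea lights, the jars and cup are where they were, and the gripper is free with about 0 N on the tool.

```bash
python3 - <<'E'
from rig import manip
print(manip.sign_off())
E
```

```text
the job is handed in; nothing more can be done
None
```

I dropped both tea lights, one after the other, through the neck of the tall (left) jar and handed the job in at about 15 s. It reported no verdict.

**Last checks:**
- **Tea lights:** The console shows no tea lights, and the finder reports none in either camera. One tea light is visible inside the tall jar. The first was never seen there. It was in the gripper over the mouth, then gone from gripper and console, so I take it to be on the part of the jar floor hidden from the top camera.
- **Jars and cup:** Both jars and the cup stand upright. The finder places each within about 5 pixels of its starting position.
- **Robot:** The gripper is open and clear, with a contact force of about 0.5 N, which is noise level. The only contact beyond noise was about 5 N upward while gripping each light on the console.

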